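Brake the tube shuttle, push its rack home, release it

TASK

The tube rack on the loading shuttle's carriage was left short of the end wall. Press the carriage's kick-down brake lever down firmly, without crushing it, until the brake holds by itself; push the rack gently along the carriage until it is fully home against the end wall; then, with the brake still on up to then, flick the lever all the way back up so that the carriage is free. Leave the carriage where it stands on its track throughout, and the other things on the bench alone.

Things in the scene. Friction and masses are not known exactly. Their poses are not given: they have to be found in the camera images.
- shuttle: Fixed loading shuttle: aluminium track plate (x -120..70, y -170..270 mm, 12 mm thick) on the bench, with a white scanner gate (arch 195 mm tall, 170 mm wide) over y = 192..268 mm. Origin at bench level under the middle of the rails; z up, y along the track, along which the carriage runs; -x is the brake lever's side. Its yaw varies.
- carriage: Aluminium plate 120 (x) x 200 (y) mm, top 40 mm above the bench, axes as the shuttle's, origin mid-plate at bench level. Runs freely along y while the brake is off (about 1 N moves it). At its +y end stands the end wall (inner face at y = 88 mm, top 75 mm above the bench).
- rack (a joint): How far (m) the steel tube rack is slid on the carriage towards +y: 0 = 35 mm short of the end wall, 0.035 = fully home against it (hard stop). It slides stiffly (about 4 N), stays where left, and drags an unbraked carriage along. With the brake on, stop pushing at 8 to 10 N.
- rack_push (a point): Middle of the rack's end plate at -y, the face to push towards +y; 65 mm above the bench. Rack: 64 (x) x 130 (y) x 50 mm, foot 40 mm above the bench, with ten capped tubes, tops 108 mm above the bench. The carriage plate (top at 40 mm) reaches 23 mm out below this face at joint value 0, 58 mm when home.
- rack_front (a point): Middle of the rack's other end face, the one that meets the end wall; 130 mm from rack_push along +y.
- brake_lever (a joint): Lever angle, rad: 0 = fully up (released), pointing to the shuttle's -x, 0.85 rad above level; grows as pressed; 0.85 = level. Turns stiffly (about 7 N at the tread), stays where left. Its shoe meets the strip anywhere from 0.7 to 1.0; then it stiffens, and stays on as hard as it was pressed: press the tread down with 18 to 20 N in all. Under 15 N the brake slips, over 25 N crushes the shoe.
- lever_hinge (a point): The lever's pivot, 50 mm above the bench at carriage x = -70, y = 0 mm; its axis runs along the shuttle's y.
- lever_tread (a point): Middle of the top face of the black tread, 90 mm from the pivot. Tread 36 mm long (along the lever), 26 mm wide (along the shuttle's y), 10 mm thick; the steel arm inboard of it is 14 mm wide, 8 mm thick. The bench below the tread is bare: it can be pinched across its width from above and lifted round the pivot.
- brake_strip: Fixed dark steel strip 26 (x) x 320 (y) mm on the track in front of the carriage; the lever's shoe presses on it 25 mm from the pivot. Origin at the middle of its top face, 37 to 43 mm above the bench (varies).
- oil_bottle: Bystander, leave alone: small white dropper bottle, 28 mm across, 60 mm tall; origin at the centre of its underside.
- timer: Bystander, leave alone: flat white digital timer, 62 x 62 x 16 mm; origin at the centre of its underside.
- petri_dish: Bystander, leave alone: shallow glass dish, 90 mm across, 15 mm high; origin at the centre of its underside.
- specimen_jar: Bystander, leave alone: small jar with white lid, 52 mm across, 65 mm tall; origin at the centre of its underside.
- well_plate: Bystander, leave alone: white well plate, 85 x 127 x 14 mm; origin at the centre of its underside.
- slide_box: Bystander, leave alone: grey slide box, 85 x 120 x 35 mm; origin at the centre of its underside.
- marker: Bystander, leave alone: black marker pen, 125 x 14 x 14 mm; origin at the centre of its underside.

How it is judged:
By the outcome, as a careful person would: the job done as asked, in the order asked, and still so for the second after the job is handed in, with the robot touching nothing.
It also fails if it takes over 62 s, if anything falls off the work surface, if the arm or the gripper's body presses on something with over 40 N, if the wrist force passes 120 N, or if a joint passes its speed limit or range.

ROBOT

A 7-joint arm with a two-finger parallel gripper is mounted at the origin on the work surface. World frame = base frame: x ahead of the robot, y to its left, z up, the work surface at z = 0. Lengths are in m, angles in degrees, forces in N, time in s.
With the tool pointing down it reaches from about 0.425 to 0.825 m from the base axis. Payload 3.6 kg.
Tool frame: the origin (TCP) lies midway between the tips of the shut fingers; the grasp point (between the pads) lies 19 mm behind it (env.grip_depth is the distance from the TCP to the grasp point, in m); z points along the fingers, y is the line along which they close (so a half turn about z gives the same grasp; the last joint's range is limited). The gripper opens to 93 mm and grips with 3 to 60 N. Pads are 15 mm wide; open, the fingers measure 128 mm over their backs; the gripper's body (75 mm by 188 mm) begins 65 mm behind the grasp point.
Start: joints at [-65.747, 35.231, -0.722, 81.555, 0.464, 63.22, -2.315], TCP at [0.283, 0.585, 0.193] pointing down, gripper open.
Joint ranges: [-178.69, 178.69], [-17.37, 117.87], [-77.05, 75.6], [15.02, 138.74], [-78.02, 258.01], [0.78, 113.62], [-162.83, 162.83]. Speed limits (degrees/s): [159.86, 159.86, 180, 180, 180, 180, 180].

INTERFACE

Orientations are given as a 3x3 rotation matrix whose columns are the frame's x, y, z axes.
In Python, from cell import env, imaging gives the robot as it stands.
- The arm moves only by the tool arm_command, never from a script. Its argument "plan" is a list of rows, each a list of 3 entries, a list of its own where there are three numbers: the shift along the tool's x, y, z in mm, then the turn, a rotation vector about the tool's x, y, z in degrees, then the finger opening in mm, from 0 to 93. In form: [[[tx, ty, tz], [rx, ry, rz], hand], ...]. A call has 1 to 8 rows; each row shifts and turns the commanded pose from where the row before left it, along the tool's axes as they then stand; what a row does not reach is not made up. A row lasts 1/8 s, in which the tool goes at most 62.5 mm and 10.7 degrees, less where a joint would pass 70% of its speed; a pose out of reach is approached as far as the arm can. A call with a gripper value outside its range is refused whole. The fingers move at their own pace and stop on an object; "squeeze" is the grip in N (left out, the last holds). Time passes only in rows, so rows that do not move let the fingers close. It gives the time, the measured TCP pose, the force, the opening and the grip force at its end, in the units of the state.
- env.state(): the state, without advancing time (a new reading comes with each control period).
- imaging.read_camera(name): name is "side" or "top" or "wrist"; returns a dict with "color" (400x640x3 uint8, red, green, blue), "fx", "fy", "cx", "cy" (pixels), "distortion" ([k1, k2, p1, p2, k3] as OpenCV has them; the pictures are not rectified), "R" (3x3) and "t" (3): a world point X has camera coordinates R X + t. Camera axes: x right, y down, z forward; pixel columns grow to the right and rows downward; lengths in m; the calibration is good to about 2 mm. A picture is of the moment at which its call begins. There is no depth.
- env.finish_job(): hands the job in; it is judged then, once.
The state is a dict: "clock": time; "qpos": joint angles; "joint_vel": joint speeds; "joint_efforts": joint torques, N m; "position": TCP position; "orientation": TCP orientation; "contact_force": force on the tool from outside, world axes, zero at the start; "moment": the same for the moment, N m; "finger_gap": finger opening in m; "grip_force": force on a finger pad.
Only numpy, scipy, OpenCV 4.12 (cv2) and the standard library are available. Lean on these libraries where they do the work, as an engineer would, in place of code of your own. Each camera call takes 0.05 s, during which the arm holds its last target. There are 200 camera calls.

## Working session

There is one attempt and no reset: what is moved stays moved. The work goes in short steps, Python scripts to look and compute and a tool call to move; the robot and the scene stay as the last step left them, time stands still between calls to the robot, and variables do not carry over. Pictures are saved under pics/ and viewed, at most 10 in all, crops included, and the job is handed in when it is done.

Besides the shell and the picture viewer there is one more tool, called after ">>>" as name(argument=value, ...), one argument or row to a line, values as JSON. arm_command: Moves the arm, as the interface text tells. Its arguments: {"type":"object","properties":{"plan":{"type":"array"},"squeeze":{"type":"number"}},"required":["plan"]}

```bash
mkdir -p pics; ls
python3 - <<'E'
from cell import env, imaging
import cv2
for n in ("top","side"):
    d=imaging.read_camera(n); cv2.imwrite(f"pics/{n}0.png",d["color"][:,:,::-1])
    print(n,d["fx"],d["cx"],d["cy"],d["distortion"],d["R"],d["t"])
print(env.state())
E
```

```text
pics
top 444.69134520690505 323.4765382378846 203.95527223405603 [-3.14581286e-05  0.00000000e+00  0.00000000e+00  0.00000000e+00
  0.00000000e+00] [[ 0.0220852  -0.99974336 -0.00504566]
 [-0.97839843 -0.0205755  -0.20570164]
 [ 0.20554503  0.00947963 -0.97860175]] [0.02760169 0.59606525 1.28572337]
side 467.6886708703618 323.67720947986146 195.40028169328 [0.02465549 0.         0.         0.         0.        ] [[ 0.93534595 -0.35371331 -0.00385405]
 [-0.22719061 -0.59235175 -0.77298372]
 [ 0.27113168  0.72388279 -0.63441415]] [-0.51309321  0.24420479  1.15359555]
{'clock': 0.1, 'qpos': array([-65.74755986,  35.28301361,  -0.72268884,  81.62879206,
         0.46406078,  63.22047585,  -2.31399913]), 'joint_vel': array([ 0.06837194, -0.03750876,  0.05643118, -0.2427389 ,  0.01380969,
       -0.06430895,  0.01934994]), 'joint_efforts': array([ 1.00329744e-03, -4.60043013e+01,  2.09878385e-01, -1.66243887e+01,
       -6.12026104e-02,  1.69310166e-02,  1.00493282e-04]), 'position': array([0.28226679, 0.58468013, 0.19242433]), 'orientation': array([[-9.00573390e-01,  4.34702949e-01, -9.56434826e-04],
       [ 4.34704001e-01,  9.00571066e-01, -2.04615092e-03],
       [-2.81303102e-05, -2.25847512e-03, -9.99997449e-01]]), 'contact_force': array([ 0.70479835, -0.16815649, -0.17826147]), 'moment': array([-0.01670913,  0.02058794,  0.03025986]), 'grip_force': 0.0, 'finger_gap': 0.09320169008423852}
```

View pics/top0.png

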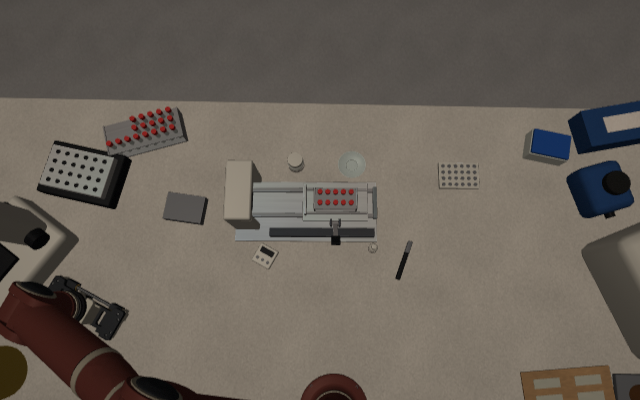

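View pics/side0.png

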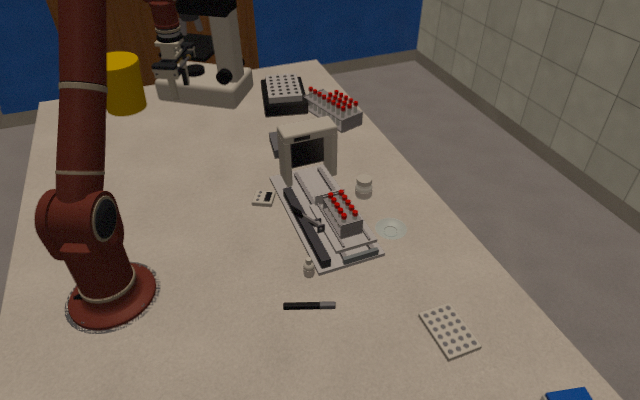

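The top view shows the shuttle at about (235–377, 160–242), yaw near 0, with its +y (the gate) towards image left. The lever tread is at about (336,240) and the rack at (335,197). I'll enlarge both views.

```bash
cat > h.py <<'E'
import numpy as np, cv2
def ray(d,uv):
    K=np.array([[d["fx"],0,d["cx"]],[0,d["fy"],d["cy"]],[0,0,1]])
    p=cv2.undistortPoints(np.array([[uv]],float),K,np.array(d["distortion"],float))[0,0]
    R=np.array(d["R"]); return -R.T@np.array(d["t"]), R.T@np.array([p[0],p[1],1])
def onz(d,uv,z):
    o,v=ray(d,uv); return o+v*(z-o[2])/v[2]
def tri(d1,u1,d2,u2):
    o1,v1=ray(d1,u1);o2,v2=ray(d2,u2)
    s=np.linalg.lstsq(np.c_[v1,-v2],o2-o1,rcond=None)[0]
    a,b=o1+s[0]*v1,o2+s[1]*v2
    return (a+b)/2,np.linalg.norm(a-b)
def pix(d,X):
    K=np.array([[d["fx"],0,d["cx"]],[0,d["fy"],d["cy"]],[0,0,1]])
    return cv2.projectPoints(np.array(X,float).reshape(-1,1,3),cv2.Rodrigues(np.array(d["R"]))[0],np.array(d["t"],float),K,np.array(d["distortion"],float))[0][:,0]
E
python3 - <<'E'
import cv2,numpy as np
a=cv2.imread("pics/top0.png")[150:265,225:385]; b=cv2.imread("pics/side0.png")[170:280,260:400]
cv2.imwrite("pics/topc.png",cv2.resize(a,None,fx=5,fy=5,interpolation=2)); cv2.imwrite("pics/sidec.png",cv2.resize(b,None,fx=5,fy=5,interpolation=2))
E
```

```text
(no output)
```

View pics/topc.png

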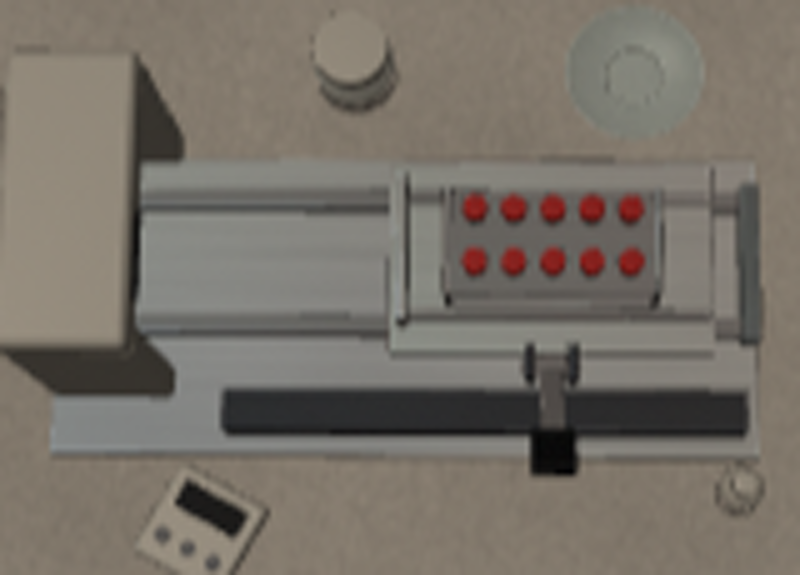

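View pics/sidec.png

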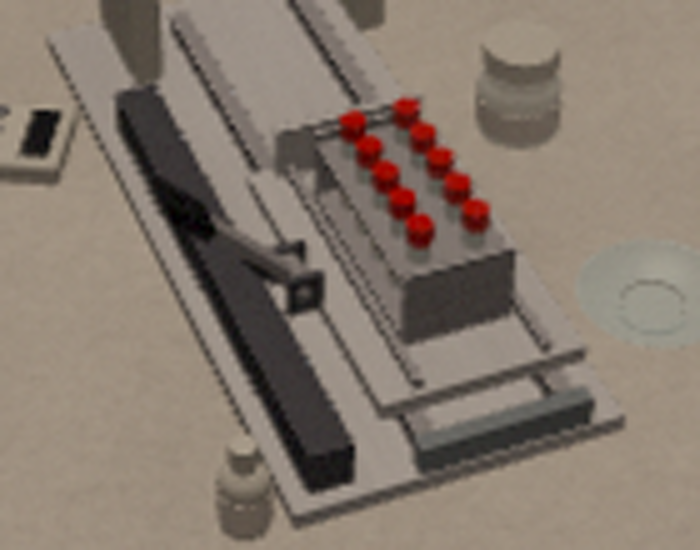

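Run:
```python
from cell import env, imaging
from h import *
np.set_printoptions(precision=4,suppress=True)
d=imaging.read_camera("top"); s=imaging.read_camera("side")
T=lambda x,y:((x+.5)/5-.5+225,(y+.5)/5-.5+150)
S=lambda x,y:((x+.5)/5-.5+260,(y+.5)/5-.5+170)
def caps(d):
    c=d["color"].astype(int); m=((c[...,0]>110)&(c[...,1]<60)).astype(np.uint8); return m
m=caps(d); m[:150]=0;m[265:]=0;m[:,:225]=0;m[:,385:]=0
n,_,st,ce=cv2.connectedComponentsWithStats(m); print(n-1)
P=np.array([onz(d,c,.105) for c in ce[1:]]); print("caps mean",P.mean(0)); 
a=P[:,:2]-P[:,:2].mean(0); v=np.linalg.svd(a)[2][0]; print("yaw caps",np.degrees(np.arctan2(v[1],v[0]))-90)
for nme,p,q,z in(("track-x",(52,453),(757,457),.012),("carr-x",(390,352),(713,352),.04),("strip",(222,432),(747,434),.04)):
    A,B=onz(d,T(*p),z),onz(d,T(*q),z); e=A-B; print(nme,A,B,np.linalg.norm(e),np.degrees(np.arctan2(-e[0],e[1])))
print("carr +x -y",onz(d,T(713,168),.04))
print("tread top centre", onz(d,T(553,440),.118))
print("tread tri",tri(d,T(553,440),s,S(185,200)))
print("hinge tri",tri(d,T(552,360),s,S(290,268)))
print("rackpush-top",onz(d,T(657,250),.09),"front",onz(d,T(447,250),.09))
for nme,p,z in(("bottle",(742,478),.06),("bottle_base",(740,505),0)): print(nme,onz(d,T(*p),z))
```

```text
10
caps mean [0.6108 0.0063 0.105 ]
yaw caps -178.74488713493417
track-x [0.4854 0.3123 0.012 ] [ 0.4923 -0.1239  0.012 ] 0.43621575067996504 0.9027646748853404
carr-x [0.5485 0.1034 0.04  ] [ 0.5527 -0.0941  0.04  ] 0.1975125552975041 1.2155462040393596
strip [0.497  0.2039 0.04  ] [ 0.5026 -0.1148  0.04  ] 0.31871554144072217 1.0066202772287987
carr +x -y [ 0.6688 -0.0939  0.04  ]
tread top centre [0.4861 0.0043 0.118 ]
tread tri (array([0.4808, 0.0051, 0.1245]), np.float64(0.008865856550660394))
hinge tri (array([0.538 , 0.0054, 0.0577]), np.float64(0.009218061300759061))
rackpush-top [ 0.6047 -0.0562  0.09  ] front [0.6021 0.0686 0.09  ]
bottle [ 0.4735 -0.1096  0.06  ]
bottle_base [ 0.4637 -0.1146  0.    ]
```

>>> arm_command(
  plan=[
    [[0,0,0],[0,0,-9],0],
    [[0,0,0],[0,0,-9],0],
    [[0,0,0],[0,0,-8.9],0],
    [[-12,-60,0],[0,0,0],0],
    [[-12,-60,0],[0,0,0],0],
    [[-12,-60,0],[0,0,0],0],
    [[-12,-60,0],[0,0,0],0],
    [[-12,-60,0],[0,0,0],0],
  ],
  squeeze=20,
)

```text
clock: 1.2
position: [0.3489, 0.2845, 0.1935]
orientation: [[-1.0, -0.019, 0.001], [-0.019, 1.0, 0.0], [-0.001, 0.0, -1.0]]
contact_force: [1.2, -0.2, 0.5]
finger_gap: 0.0178
grip_force: 0.0
```

>>> arm_command(
  plan=[
    [[-21,-48,0],[0,0,0],0],
    [[-21,-48,0],[0,0,0],0],
    [[-21,-48,0],[0,0,0],0],
    [[-21,-48,0],[0,0,0],0],
    [[-21,-46,0],[0,0,0],0],
    [[-21,-46,0],[0,0,0],0],
    [[0,0,10],[0,0,0],0],
    [[0,0,10],[0,0,0],0],
  ],
)

```text
clock: 2.2
position: [0.4796, 0.0057, 0.1728]
orientation: [[-1.0, -0.02, -0.001], [-0.02, 1.0, 0.001], [0.001, 0.001, -1.0]]
contact_force: [0.5, -0.6, -0.1]
finger_gap: 0.0003
grip_force: 0.0
```

Run:
```python
from cell import env, imaging
from h import *
d=imaging.read_camera("wrist"); st=env.state(); print(st["position"],st["contact_force"])
H=np.array([.5407,.0034,.05]); 
for X in ([.4813,.0023,.1176],H,[.612,-.0587,.065]): print(pix(d,X))
cv2.imwrite("pics/w1.png",d["color"][:,:,::-1])
```

```text
[0.47837487 0.00642066 0.17148345] [ 0.35029791  0.21842291 -0.66998114]
[[308.75294853 208.77467195]]
[[309.47263169 247.23403466]]
[[245.80581411 318.33699474]]
```

View pics/w1.png

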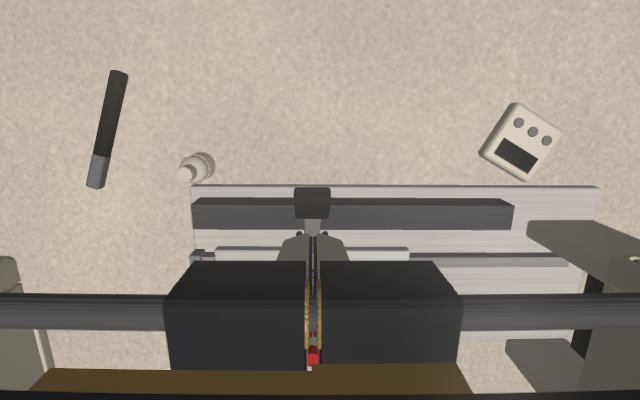

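The wrist view shows the tread at about (312,203), within 3 px in y of the prediction, so the point is confirmed. Next I approach and press along the arc until just before the shoe can meet the strip.

>>> arm_command(
  plan=[
    [[-8.5,-1.5,23],[0,0,0],0],
    [[0,0,23],[0,0,0],0],
    [[6,0,6.5],[0,0,0],0],
    [[6.5,0,7],[0,0,0],0],
    [[6,0,7.5],[0,0,0],0],
    [[5.5,0,8],[0,0,0],0],
    [[3,0,6.5],[0,0,0],0],
    [[3,0,6.5],[0,0,0],0],
  ],
)

```text
clock: 3.25
position: [0.4513, 0.0034, 0.0857]
orientation: [[-1.0, -0.02, -0.013], [-0.02, 1.0, -0.0], [0.013, 0.0, -1.0]]
contact_force: [-11.3, 1.5, 13.9]
finger_gap: 0.0005
grip_force: 6.9
```

Run:
```python
from cell import env, imaging
from h import *
d=imaging.read_camera("side"); w=imaging.read_camera("wrist"); st=env.state(); print(st["position"],st["contact_force"],pix(d,st["position"]))
a=cv2.resize(d["color"][170:280,260:400,::-1],None,fx=4.5,fy=4.5,interpolation=2)
b=cv2.resize(w["color"][140:300,220:400,::-1],None,fx=.9,fy=.9)
b=cv2.copyMakeBorder(b,0,a.shape[0]-b.shape[0],0,0,cv2.BORDER_CONSTANT)
cv2.imwrite("pics/s2.png",np.hstack([a,b]))
```

```text
[0.45214557 0.00328296 0.08513387] [-3.56707407 -0.08510127  4.7887136 ] [[288.65807088 223.56602089]]
```

View pics/s2.png

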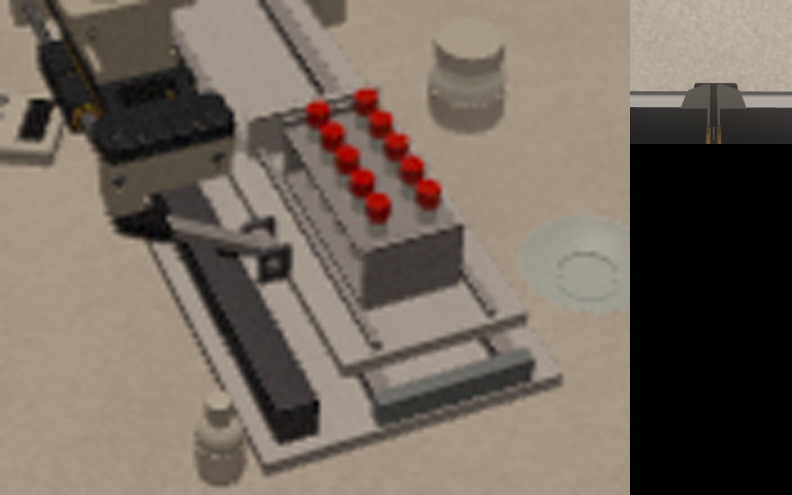

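The fingers sit on the tread (tip at about (288,224) in the side image) and the lever is partly down. I'll keep pressing in small steps.

>>> arm_command(
  plan=[
    [[1,0,3],[0,0,0],0],
    [[1,0,3],[0,0,0],0],
    [[1,0,3],[0,0,0],0],
    [[1,0,3],[0,0,0],0],
    [[0,0,3],[0,0,0],0],
    [[0,0,2],[0,0,0],0],
    [[0,0,0],[0,0,0],0],
  ],
)

```text
clock: 4.22
position: [0.4542, 0.0031, 0.0692]
orientation: [[-1.0, -0.02, 0.0], [-0.02, 1.0, -0.0], [-0.0, -0.0, -1.0]]
contact_force: [-1.5, -0.8, 4.8]
finger_gap: 0.0007
grip_force: 1.9
```

>>> arm_command(
  plan=[
    [[0,0,1],[0,0,0],0],
    [[0,0,1],[0,0,0],0],
    [[0,0,1],[0,0,0],0],
    [[0,0,1],[0,0,0],0],
  ],
)

```text
clock: 4.72
position: [0.454, 0.0031, 0.0654]
orientation: [[-1.0, -0.02, -0.0], [-0.02, 1.0, -0.0], [0.0, -0.0, -1.0]]
contact_force: [-2.0, -0.1, 6.8]
finger_gap: 0.0002
grip_force: 2.8
```

>>> arm_command(
  plan=[
    [[0,0,1],[0,0,0],0],
    [[0,0,1],[0,0,0],0],
    [[0,0,1],[0,0,0],0],
  ],
)

```text
clock: 5.1
position: [0.4537, 0.0031, 0.0623]
orientation: [[-1.0, -0.02, -0.001], [-0.02, 1.0, -0.0], [0.001, -0.0, -1.0]]
contact_force: [-2.8, -0.0, 7.0]
finger_gap: 0.0006
grip_force: 2.8
```

>>> arm_command(
  plan=[
    [[0,0,1],[0,0,0],0],
    [[0,0,1],[0,0,0],0],
  ],
)

```text
clock: 5.35
position: [0.4535, 0.003, 0.0603]
orientation: [[-1.0, -0.02, -0.001], [-0.02, 1.0, -0.0], [0.001, -0.0, -1.0]]
contact_force: [-3.0, -0.1, 7.8]
finger_gap: 0.0003
grip_force: 2.9
```

>>> arm_command(
  plan=[
    [[0,0,1],[0,0,0],0],
    [[0,0,1],[0,0,0],0],
  ],
)

```text
clock: 5.6
position: [0.4533, 0.003, 0.0582]
orientation: [[-1.0, -0.02, -0.001], [-0.02, 1.0, -0.0], [0.001, -0.0, -1.0]]
contact_force: [-3.3, 0.1, 5.9]
finger_gap: 0.0004
grip_force: 2.9
```

>>> arm_command(
  plan=[
    [[0,0,1],[0,0,0],0],
    [[0,0,1],[0,0,0],0],
  ],
)

```text
clock: 5.85
position: [0.4532, 0.003, 0.0562]
orientation: [[-1.0, -0.02, -0.002], [-0.02, 1.0, -0.0], [0.002, -0.0, -1.0]]
contact_force: [-3.8, 0.0, 6.7]
finger_gap: 0.0006
grip_force: 2.9
```

>>> arm_command(
  plan=[
    [[0,0,1],[0,0,0],0],
  ],
)

```text
clock: 5.98
position: [0.453, 0.003, 0.0552]
orientation: [[-1.0, -0.02, -0.002], [-0.02, 1.0, -0.0], [0.002, -0.0, -1.0]]
contact_force: [-3.3, 0.1, 7.6]
finger_gap: 0.0004
grip_force: 2.9
```

>>> arm_command(
  plan=[
    [[0,0,1],[0,0,0],0],
  ],
)

```text
clock: 6.1
position: [0.453, 0.003, 0.0541]
orientation: [[-1.0, -0.02, -0.002], [-0.02, 1.0, -0.0], [0.002, -0.0, -1.0]]
contact_force: [-2.7, 0.7, 6.9]
finger_gap: 0.0004
grip_force: 2.9
```

>>> arm_command(
  plan=[
    [[0,0,1],[0,0,0],0],
    [[0,0,1],[0,0,0],0],
  ],
)

```text
clock: 6.35
position: [0.4528, 0.003, 0.0521]
orientation: [[-1.0, -0.02, -0.002], [-0.02, 1.0, -0.0], [0.002, -0.0, -1.0]]
contact_force: [-3.0, -0.3, 6.4]
finger_gap: 0.0005
grip_force: 2.9
```

>>> arm_command(
  plan=[
    [[0,0,1],[0,0,0],0],
  ],
)

```text
clock: 6.48
position: [0.4527, 0.003, 0.0511]
orientation: [[-1.0, -0.02, -0.003], [-0.02, 1.0, -0.0], [0.003, -0.0, -1.0]]
contact_force: [-3.6, -0.3, 7.0]
finger_gap: 0.0003
grip_force: 2.9
```

>>> arm_command(
  plan=[
    [[0,0,1],[0,0,0],0],
  ],
)

```text
clock: 6.6
position: [0.4527, 0.003, 0.0501]
orientation: [[-1.0, -0.02, -0.003], [-0.02, 1.0, -0.0], [0.003, -0.0, -1.0]]
contact_force: [-3.7, -0.0, 6.8]
finger_gap: 0.0001
grip_force: 2.9
```

>>> arm_command(
  plan=[
    [[0,0,1],[0,0,0],0],
    [[0,0,1],[0,0,0],0],
  ],
)

```text
clock: 6.85
position: [0.4524, 0.003, 0.048]
orientation: [[-1.0, -0.02, -0.003], [-0.02, 1.0, -0.0], [0.003, -0.0, -1.0]]
contact_force: [-3.4, 0.1, 6.8]
finger_gap: 0.0002
grip_force: 2.9
```

>>> arm_command(
  plan=[
    [[0,0,1],[0,0,0],0],
  ],
)

```text
clock: 6.98
position: [0.4524, 0.003, 0.047]
orientation: [[-1.0, -0.02, -0.003], [-0.02, 1.0, -0.0], [0.003, -0.0, -1.0]]
contact_force: [-2.5, -0.0, 6.0]
finger_gap: 0.0008
grip_force: 2.9
```

>>> arm_command(
  plan=[
    [[0,0,1],[0,0,0],0],
  ],
)

```text
clock: 7.1
position: [0.4523, 0.003, 0.046]
orientation: [[-1.0, -0.02, -0.004], [-0.02, 1.0, -0.0], [0.004, -0.0, -1.0]]
contact_force: [-3.5, 0.0, 6.5]
finger_gap: 0.0004
grip_force: 2.9
```

>>> arm_command(
  plan=[
    [[0,0,1],[0,0,0],0],
    [[0,0,1],[0,0,0],0],
  ],
)

```text
clock: 7.35
position: [0.452, 0.003, 0.0439]
orientation: [[-1.0, -0.02, -0.004], [-0.02, 1.0, -0.0], [0.004, -0.0, -1.0]]
contact_force: [-4.6, -0.6, 7.0]
finger_gap: 0.0005
grip_force: 3.0
```

>>> arm_command(
  plan=[
    [[0,0,1],[0,0,0],0],
  ],
)

```text
clock: 7.48
position: [0.452, 0.003, 0.0429]
orientation: [[-1.0, -0.02, -0.004], [-0.02, 1.0, -0.0], [0.004, -0.0, -1.0]]
contact_force: [-4.6, 0.1, 6.8]
finger_gap: 0.0006
grip_force: 3.0
```

>>> arm_command(
  plan=[
    [[0,0,1],[0,0,0],0],
  ],
)

```text
clock: 7.6
position: [0.4518, 0.003, 0.0419]
orientation: [[-1.0, -0.02, -0.005], [-0.02, 1.0, -0.0], [0.005, -0.0, -1.0]]
contact_force: [-3.4, -0.1, 6.7]
finger_gap: 0.0004
grip_force: 3.0
```

>>> arm_command(
  plan=[
    [[0,0,1],[0,0,0],0],
  ],
)

```text
clock: 7.72
position: [0.4517, 0.0029, 0.0409]
orientation: [[-1.0, -0.02, -0.005], [-0.02, 1.0, -0.0], [0.005, -0.0, -1.0]]
contact_force: [-3.6, -0.3, 6.8]
finger_gap: 0.0002
grip_force: 3.0
```

>>> arm_command(
  plan=[
    [[0,0,1],[0,0,0],0],
  ],
)

```text
clock: 7.85
position: [0.4515, 0.0029, 0.0398]
orientation: [[-1.0, -0.02, -0.005], [-0.02, 1.0, -0.0], [0.005, -0.0, -1.0]]
contact_force: [-4.2, 0.1, 5.3]
finger_gap: 0.0006
grip_force: 3.0
```

>>> arm_command(
  plan=[
    [[0,0,1],[0,0,0],0],
  ],
)

```text
clock: 7.98
position: [0.4515, 0.003, 0.0388]
orientation: [[-1.0, -0.02, -0.005], [-0.02, 1.0, -0.0], [0.005, -0.0, -1.0]]
contact_force: [-4.1, 0.3, 6.7]
finger_gap: 0.0003
grip_force: 3.0
```

>>> arm_command(
  plan=[
    [[0,0,1],[0,0,0],0],
  ],
)

```text
clock: 8.1
position: [0.4514, 0.003, 0.0378]
orientation: [[-1.0, -0.02, -0.005], [-0.02, 1.0, -0.0], [0.005, -0.0, -1.0]]
contact_force: [-3.8, -0.6, 5.5]
finger_gap: 0.0004
grip_force: 3.0
```

>>> arm_command(
  plan=[
    [[0,0,1],[0,0,0],0],
  ],
)

```text
clock: 8.22
position: [0.4513, 0.0029, 0.0368]
orientation: [[-1.0, -0.02, -0.006], [-0.02, 1.0, -0.0], [0.006, -0.0, -1.0]]
contact_force: [-3.7, -0.6, 6.0]
finger_gap: 0.0002
grip_force: 3.0
```

>>> arm_command(
  plan=[
    [[0,0,1],[0,0,0],0],
  ],
)

```text
clock: 8.35
position: [0.4512, 0.0029, 0.0357]
orientation: [[-1.0, -0.02, -0.006], [-0.02, 1.0, -0.0], [0.006, -0.0, -1.0]]
contact_force: [-3.9, 0.7, 6.4]
finger_gap: 0.0007
grip_force: 3.0
```

>>> arm_command(
  plan=[
    [[0,0,1],[0,0,0],0],
  ],
)

```text
clock: 8.48
position: [0.4511, 0.0029, 0.0347]
orientation: [[-1.0, -0.02, -0.006], [-0.02, 1.0, -0.0], [0.006, -0.0, -1.0]]
contact_force: [-4.4, 0.1, 7.1]
finger_gap: 0.0004
grip_force: 3.0
```

Run:
```python
from cell import env, imaging
from h import *
d=imaging.read_camera("side"); w=imaging.read_camera("top"); st=env.state(); print(st["position"],st["contact_force"],pix(d,st["position"]))
a=cv2.resize(d["color"][195:245,270:335,::-1],None,fx=8,fy=8,interpolation=2)
b=cv2.resize(w["color"][200:265,310:342,::-1],None,fx=6,fy=6,interpolation=2)
b=cv2.copyMakeBorder(b,0,max(0,a.shape[0]-b.shape[0]),0,0,cv2.BORDER_CONSTANT)[:a.shape[0]]
cv2.imwrite("pics/s3.png",np.hstack([a,b]))
```

```text
[0.45140018 0.00294306 0.03466449] [-3.971755   -0.27463374  3.52380099] [[289.39218841 237.5291215 ]]
```

View pics/s3.png

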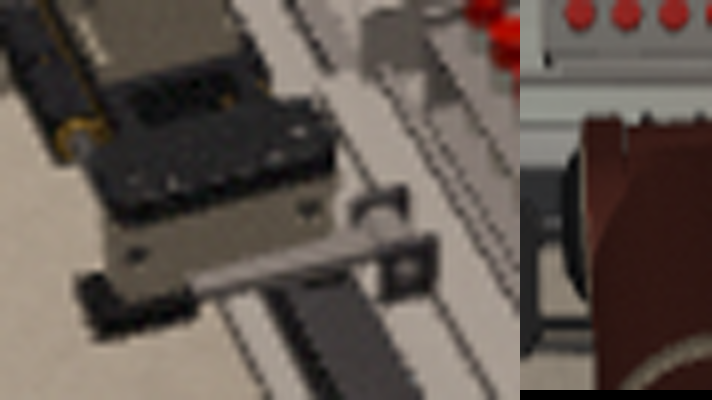

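Run:
```python
from cell import env, imaging
from h import *
np.set_printoptions(precision=4,suppress=True)
d=imaging.read_camera("side")
def ony(uv,y): o,v=ray(d,uv); return o+v*(y-o[1])/v[1]
C=lambda x,y:((x+.5)/8-.5+270,(y+.5)/8-.5+195)
for n,p,y in (("outer near top",(82,285),-.0095),("outer near bottom",(95,340),-.0095),("inner near bottom",(198,315),-.0095),("inner near top?",(192,285),-.0095),("arm near start",(205,292),-.004),("arm near end",(340,258),-.004),("bracket centre",(407,268),-.012)):
    print(n,C(*p),ony(C(*p),y))
cv2.imwrite("pics/w3.png",imaging.read_camera("wrist")["color"][100:300,200:440,::-1].repeat(3,0).repeat(3,1))
```

```text
outer near top (279.8125, 230.1875) [ 0.4241 -0.0095  0.0822]
outer near bottom (281.4375, 237.0625) [ 0.4268 -0.0095  0.0565]
inner near bottom (294.3125, 233.9375) [ 0.4622 -0.0095  0.0556]
inner near top? (293.5625, 230.1875) [ 0.4608 -0.0095  0.0697]
arm near start (295.1875, 231.0625) [ 0.4666 -0.004   0.0596]
arm near end (312.0625, 226.8125) [ 0.514  -0.004   0.0591]
bracket centre (320.4375, 228.0625) [ 0.535  -0.012   0.0545]
```

View pics/w3.png

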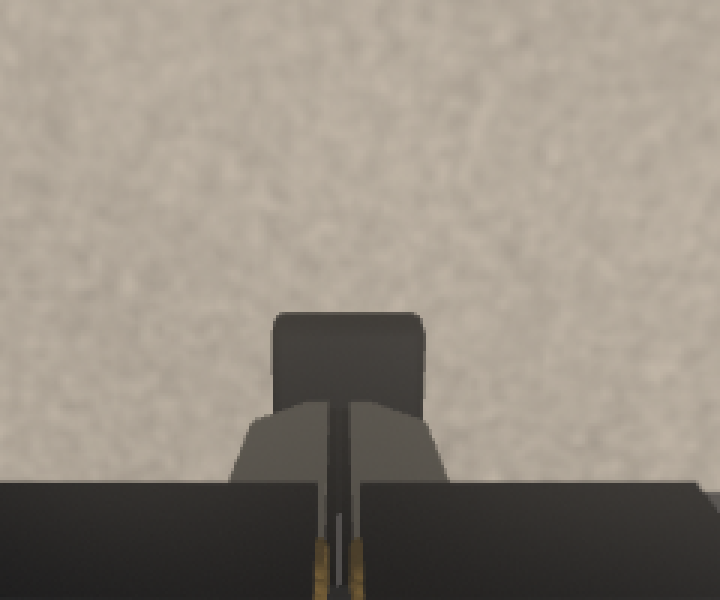

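Run:
```python
from cell import env, imaging
from h import *
np.set_printoptions(precision=4,suppress=True)
d=imaging.read_camera("wrist"); st=env.state()
print(d["fx"],-d["R"].T@d["t"],d["R"][2],st["position"],st["contact_force"],pix(d,st["position"]))
W=lambda x,y:((x-1)/3+200,(y-1)/3+100)
for z in (.03,.036,.045,.055):
    a,b=onz(d,W(273,316),z),onz(d,W(424,316),z); print(z,a,b,np.linalg.norm(a-b))
g=cv2.cvtColor(d["color"],cv2.COLOR_RGB2GRAY); print(g[215,285:345]); print(g[195:245,300])
```

```text
344.5529649590227 [0.3822 0.0009 0.2267] [ 0.2583  0.0055 -0.966 ] [0.4548 0.0031 0.0348] [0.4618 0.3141 0.4584] [[313.7589 234.2905]]
0.03 [ 0.4383 -0.0109  0.03  ] [0.4378 0.019  0.03  ] 0.02987976918676019
0.036 [ 0.4366 -0.0105  0.036 ] [0.4361 0.0184 0.036 ] 0.02896848073146059
0.045 [ 0.4341 -0.01    0.045 ] [0.4335 0.0176 0.045 ] 0.027601548048511195
0.055 [ 0.4312 -0.0094  0.055 ] [0.4307 0.0167 0.055 ] 0.026082733956345205
[167 169 169 170 171 104  62  64  64  65  65  65  65  65  65  66  65  65
  65  65  65  65  65  64  66  65  65  65  65  66  66  65  65  66  65  66
  66  65  66  66  66  66  66  66  67  67  67  67  67  67  67  68  67  67
  66  66 106 168 170 170]
[168 167 166 167 168 168 113  70  64  64  64  64  65  65  65  67  67  66
  67  66  66  65  64  65  65  64  63  64  63  63  62  62  62  62  62  61
  62  60  60  71  86  88  88  87  88  88  87  87  87  87]
```

The wrist and side views put the tread top near z ≈ 0.053 with the lever about level. The tip reads 0.035, which doesn't fit. I'll back off upwards and look at the lever unobstructed.

>>> arm_command(
  plan=[
    [[0,0,-5],[0,0,0],0],
    [[0,0,-15],[0,0,0],0],
    [[0,0,-50],[0,0,0],0],
    [[0,0,-50],[0,0,0],0],
  ],
)

```text
clock: 9.22
position: [0.4548, 0.0032, 0.156]
orientation: [[-1.0, -0.02, 0.0], [-0.02, 1.0, 0.0], [-0.0, 0.0, -1.0]]
contact_force: [0.6, 0.4, -1.3]
finger_gap: 0.0006
grip_force: 0.0
```

Run:
```python
from cell import env, imaging
from h import *
d=imaging.read_camera("side"); w=imaging.read_camera("wrist"); st=env.state(); print(st["position"],st["contact_force"])
a=cv2.resize(d["color"][195:260,265:345,::-1],None,fx=6,fy=6,interpolation=2)
b=w["color"][130:300,180:440,::-1]
b=cv2.resize(b,None,fx=1.15,fy=1.15)
b=cv2.copyMakeBorder(b,0,a.shape[0]-b.shape[0],0,0,cv2.BORDER_CONSTANT)
print(a.shape,b.shape)
cv2.imwrite("pics/s4.png",np.hstack([a,b])); np.savez("s4.npz",side=d["color"],wrist=w["color"])
```

```text
[0.45906338 0.00329911 0.15952753] [ 0.96252827 -0.29119113 -0.62811493]
(390, 480, 3) (390, 299, 3)
```

View pics/s4.png

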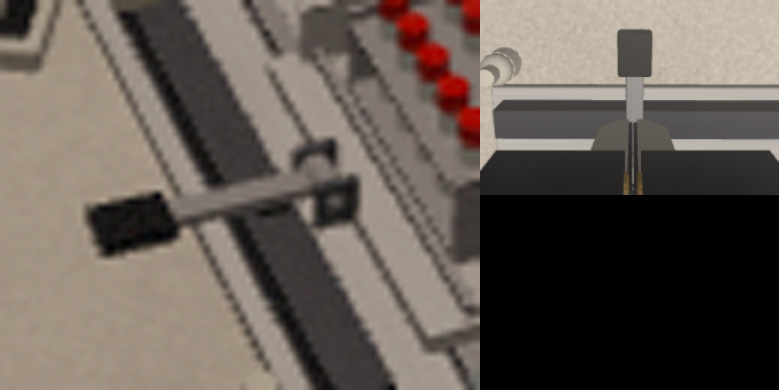

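Run:
```python
from cell import env, imaging
from h import *
np.set_printoptions(precision=4,suppress=True)
w=imaging.read_camera("wrist"); s=imaging.read_camera("side"); t=imaging.read_camera("top")
S=lambda x,y:((x+.5)/6-.5+265,(y+.5)/6-.5+195); W=lambda x,y:((x-480)/1.15+180,y/1.15+130)
print(env.state()["position"])
g=cv2.cvtColor(w["color"],cv2.COLOR_RGB2GRAY)
for r in (160,170,180,190): print(r,g[r,295:336])
print(g[150:205,315])
m=((g<95)*255).astype(np.uint8); m[:145]=0; m[200:]=0; m[:,:280]=0;m[:,350:]=0
for nm,p,q in (("top centre",(132,211),(635,50)),("outer far top",(87,207),(652,30)),("inner far top",(163,192),(652,76)),("inner near top",(178,215),(619,76)),("outer near top",(100,232),(619,30))):
    print(nm,tri(s,S(*p),w,W(*q)))
print("hinge mid",tri(s,S(320,183),w,W(635,118)))
gt=cv2.cvtColor(t["color"],cv2.COLOR_RGB2GRAY)
for z in (.036,.05): print(z,pix(w,[[.4317,.0155,z],[.4317,-.0105,z],[.4677,-.0105,z]]).round(1).tolist())
```

```text
[0.4544 0.0031 0.1544]
160 [184 184 184 188 116  74  77  77  78  77  78  78  78  78  79  79  79  79
  79  79  79  79  79  79  79  80  79  80  80  80  80  80  81  78  82 188
 190 190 188 184 185]
170 [189 189 188 187 115  73  76  76  77  76  77  77  77  76  78  77  77  77
  77  77  78  78  78  78  78  78  79  79  79  79  79  79  79  76  92 178
 181 185 189 191 190]
180 [180 180 182 185 115  72  74  75  74  74  75  75  75  74  75  76  75  76
  75  75  75  75  75  75  76  75  76  76  76  76  76  77  76  75 116 183
 184 188 191 190 188]
190 [182 182 184 186 150  69  72  73  72  73  72  72  73  73  73  73  73  72
  73  73  73  73  73  73  73  73  73  74  74  73  74  74  73  74 146 186
 187 185 185 185 182]
[187 184 186 189 191 190 110  75  74  75  79  79  79  79  78  79  77  78
  78  78  78  77  77  77  77  77  77  77  76  76  75  76  76  75  75  74
  74  74  73  73  73  72  72  72  71  71  72  70 148 154 154 153 153 152
 152]
top centre (array([0.4442, 0.0042, 0.0641]), np.float64(0.0028442974222863747))
outer far top (array([0.4282, 0.0164, 0.0617]), np.float64(0.0003412114591128656))
inner far top (array([0.4639, 0.0178, 0.0577]), np.float64(0.0001031678574601133))
inner near top (array([ 0.4628, -0.0073,  0.0659]), np.float64(0.000964265122178876))
outer near top (array([ 0.4276, -0.0075,  0.0683]), np.float64(8.290800611187746e-05))
hinge mid (array([0.5203, 0.0062, 0.0438]), np.float64(0.0304712034862168))
0.036 [[327.1, 155.8], [298.7, 155.3], [298.4, 193.3]]
0.05 [[327.8, 158.2], [298.1, 157.6], [297.8, 197.2]]
```

The lever is roughly level and the tread top is at z ≈ 0.055–0.06, centre x ≈ 0.445. So the effective contact is about 18 mm above the reported TCP, and the shoe has not been met yet. I go back down a little further outboard and carry on.

>>> arm_command(
  plan=[
    [[8,1,40],[0,0,0],0],
    [[0,0,40],[0,0,0],0],
    [[0,0,20],[0,0,0],0],
    [[0,0,8],[0,0,0],0],
    [[0,0,4],[0,0,0],0],
    [[0,0,2],[0,0,0],0],
  ],
)

```text
clock: 10.22
position: [0.4469, 0.004, 0.0406]
orientation: [[-1.0, -0.02, 0.001], [-0.02, 1.0, -0.0], [-0.001, -0.0, -1.0]]
contact_force: [0.6, 0.2, 0.2]
finger_gap: 0.0005
grip_force: 0.0
```

>>> arm_command(
  plan=[
    [[0,0,2],[0,0,0],0],
    [[0,0,2],[0,0,0],0],
  ],
)

```text
clock: 10.48
position: [0.4469, 0.004, 0.0368]
orientation: [[-1.0, -0.02, 0.001], [-0.02, 1.0, 0.0], [-0.001, 0.0, -1.0]]
contact_force: [0.1, -0.1, 0.2]
finger_gap: 0.0008
grip_force: 0.0
```

>>> arm_command(
  plan=[
    [[0,0,2],[0,0,0],0],
  ],
)

```text
clock: 10.6
position: [0.4468, 0.0039, 0.0347]
orientation: [[-1.0, -0.02, 0.001], [-0.02, 1.0, -0.0], [-0.001, -0.0, -1.0]]
contact_force: [-1.1, -1.5, 5.5]
finger_gap: 0.0002
grip_force: 2.8
```

>>> arm_command(
  plan=[
    [[0,0,1],[0,0,0],0],
  ],
)

```text
clock: 10.72
position: [0.4467, 0.004, 0.0338]
orientation: [[-1.0, -0.02, 0.0], [-0.02, 1.0, -0.0], [-0.0, -0.0, -1.0]]
contact_force: [0.3, 0.1, 5.5]
finger_gap: 0.0003
grip_force: 2.8
```

>>> arm_command(
  plan=[
    [[0,0,1],[0,0,0],0],
  ],
)

```text
clock: 10.85
position: [0.4466, 0.0039, 0.0329]
orientation: [[-1.0, -0.02, 0.0], [-0.02, 1.0, -0.0], [-0.0, -0.0, -1.0]]
contact_force: [-0.6, -0.2, 5.9]
finger_gap: 0.0005
grip_force: 2.8
```

>>> arm_command(
  plan=[
    [[0,0,1],[0,0,0],0],
  ],
)

```text
clock: 10.98
position: [0.4465, 0.0039, 0.0319]
orientation: [[-1.0, -0.02, 0.0], [-0.02, 1.0, -0.0], [-0.0, -0.0, -1.0]]
contact_force: [-2.3, -0.3, 5.4]
finger_gap: 0.0004
grip_force: 2.8
```

>>> arm_command(
  plan=[
    [[0,0,1],[0,0,0],0],
  ],
)

```text
clock: 11.1
position: [0.4465, 0.0039, 0.0309]
orientation: [[-1.0, -0.02, -0.0], [-0.02, 1.0, -0.0], [0.0, -0.0, -1.0]]
contact_force: [-1.5, -0.2, 6.1]
finger_gap: 0.0004
grip_force: 3.1
```

>>> arm_command(
  plan=[
    [[0,0,1],[0,0,0],0],
  ],
)

```text
clock: 11.22
position: [0.4464, 0.004, 0.03]
orientation: [[-1.0, -0.02, -0.0], [-0.02, 1.0, -0.0], [0.0, -0.0, -1.0]]
contact_force: [-2.1, 0.2, 8.7]
finger_gap: -0.0001
grip_force: 4.1
```

>>> arm_command(
  plan=[
    [[0,0,1],[0,0,0],0],
  ],
)

```text
clock: 11.35
position: [0.4464, 0.0039, 0.0292]
orientation: [[-1.0, -0.02, -0.0], [-0.02, 1.0, -0.0], [0.0, -0.0, -1.0]]
contact_force: [-2.4, 0.7, 12.2]
finger_gap: 0.0004
grip_force: 5.5
```

>>> arm_command(
  plan=[
    [[0,0,1],[0,0,0],0],
  ],
)

```text
clock: 11.48
position: [0.4463, 0.0039, 0.0285]
orientation: [[-1.0, -0.02, -0.0], [-0.02, 1.0, -0.0], [0.0, -0.0, -1.0]]
contact_force: [-3.4, 1.1, 13.7]
finger_gap: 0.0007
grip_force: 7.0
```

>>> arm_command(
  plan=[
    [[0,0,1],[0,0,0],0],
  ],
)

```text
clock: 11.6
position: [0.4463, 0.0039, 0.0278]
orientation: [[-1.0, -0.02, -0.0], [-0.02, 1.0, -0.0], [0.0, -0.0, -1.0]]
contact_force: [-3.6, 0.1, 17.7]
finger_gap: 0.0005
grip_force: 8.7
```

>>> arm_command(
  plan=[
    [[0,0,0.4],[0,0,0],0],
  ],
)

```text
clock: 11.72
position: [0.4463, 0.0039, 0.0276]
orientation: [[-1.0, -0.02, 0.0], [-0.02, 1.0, -0.0], [-0.0, -0.0, -1.0]]
contact_force: [-3.6, 0.0, 18.0]
finger_gap: 0.0003
grip_force: 8.9
```

>>> arm_command(
  plan=[
    [[0,0,0.4],[0,0,0],0],
  ],
)

```text
clock: 11.85
position: [0.4462, 0.0039, 0.0273]
orientation: [[-1.0, -0.02, 0.0], [-0.02, 1.0, -0.0], [-0.0, -0.0, -1.0]]
contact_force: [-4.3, 0.3, 19.2]
finger_gap: 0.0007
grip_force: 9.5
```

Run:
```python
from cell import env
s=env.state(); print(s["contact_force"],s["grip_force"])
```

```text
[-4.26201642  0.29792719 19.18210526] 9.530893878545612
```

19.2 N was reached, so the brake should be set. I lift off and move round behind the rack.

>>> arm_command(
  plan=[
    [[0,0,-5],[0,0,0],0],
    [[0,0,-25],[0,0,0],0],
    [[0,0,-40],[0,0,0],0],
    [[0,0,-40],[0,0,0],0],
    [[-41,-26.5,0],[0,0,0],0],
    [[-41,-26.5,0],[0,0,0],0],
    [[-41,-26,0],[0,0,0],0],
    [[-41,-26,0],[0,0,0],0],
  ],
)

```text
clock: 12.85
position: [0.6136, -0.0986, 0.1354]
orientation: [[-1.0, -0.02, -0.0], [-0.02, 1.0, 0.0], [0.0, 0.0, -1.0]]
contact_force: [0.5, -0.0, -0.3]
finger_gap: 0.0004
grip_force: 0.0
```

Run:
```python
from cell import env, imaging
from h import *
np.set_printoptions(precision=4,suppress=True)
s=imaging.read_camera("side"); t=imaging.read_camera("top"); c=t["color"].astype(int)
print(env.state()["position"],env.state()["contact_force"])
m=((c[...,0]>110)&(c[...,1]<60)).astype(np.uint8); m[:150]=0;m[265:]=0;m[:,:225]=0;m[:,385:]=0
n,_,st,ce=cv2.connectedComponentsWithStats(m); print(n-1,np.mean([onz(t,q,.105) for q in ce[1:]],0), st[1:,4])
# side: rack lower -y face edge, bottle, finger tip
def ony(uv,y): o,v=ray(s,uv); return o+v*(y-o[1])/v[1]
cv2.imwrite("pics/s5.png",np.hstack([cv2.resize(s["color"][180:280,280:390,::-1],None,fx=4,fy=4,interpolation=2),cv2.resize(t["color"][160:260,300:385,::-1],None,fx=4,fy=4,interpolation=2)]))
print(pix(s,env.state()["position"]))
```

```text
[ 0.6158 -0.1022  0.1347] [ 0.2241 -1.3351 -0.5841]
10 [0.6095 0.0062 0.105 ] [15 15 15 12  6 16 15 16 17 17]
[[363.3777 219.868 ]]
```

>>> arm_command(
  plan=[
    [[0,0,35],[0,0,0],0],
    [[0,0,30],[0,0,0],0],
    [[0,0,12],[0,0,0],0],
    [[0,0,0],[0,0,0],0],
    [[0,4,0],[0,0,0],0],
    [[0,4,0],[0,0,0],0],
  ],
)

```text
clock: 13.7
position: [0.6133, -0.0894, 0.06]
orientation: [[-1.0, -0.02, 0.002], [-0.02, 1.0, -0.0], [-0.002, -0.0, -1.0]]
contact_force: [-0.5, -0.2, 0.1]
finger_gap: 0.0001
grip_force: 0.0
```

>>> arm_command(
  plan=[
    [[0,2,0],[0,0,0],0],
    [[0,2,0],[0,0,0],0],
  ],
)

```text
clock: 13.95
position: [0.6126, -0.0856, 0.059]
orientation: [[-1.0, -0.02, 0.001], [-0.02, 1.0, -0.0], [-0.001, -0.0, -1.0]]
contact_force: [-0.1, -0.3, 0.1]
finger_gap: 0.0005
grip_force: 0.0
```

>>> arm_command(
  plan=[
    [[0,2,0],[0,0,0],0],
    [[0,2,0],[0,0,0],0],
  ],
)

```text
clock: 14.2
position: [0.6123, -0.0817, 0.0586]
orientation: [[-1.0, -0.02, -0.0], [-0.02, 1.0, -0.0], [0.0, -0.0, -1.0]]
contact_force: [-0.8, -0.5, 0.4]
finger_gap: 0.0003
grip_force: 0.0
```

>>> arm_command(
  plan=[
    [[0,2,0],[0,0,0],0],
    [[0,2,0],[0,0,0],0],
  ],
)

```text
clock: 14.45
position: [0.6122, -0.0777, 0.0586]
orientation: [[-1.0, -0.02, -0.0], [-0.02, 1.0, -0.0], [0.0, -0.0, -1.0]]
contact_force: [-1.1, 0.2, -0.3]
finger_gap: 0.0009
grip_force: 0.0
```

>>> arm_command(
  plan=[
    [[0,2,0],[0,0,0],0],
    [[0,2,0],[0,0,0],0],
  ],
)

```text
clock: 14.7
position: [0.6121, -0.0737, 0.0586]
orientation: [[-1.0, -0.02, -0.0], [-0.02, 1.0, -0.0], [0.0, -0.0, -1.0]]
contact_force: [0.1, 0.1, -0.6]
finger_gap: 0.0005
grip_force: 0.0
```

>>> arm_command(
  plan=[
    [[0,2,0],[0,0,0],0],
    [[0,2,0],[0,0,0],0],
  ],
)

```text
clock: 14.95
position: [0.6121, -0.0696, 0.0587]
orientation: [[-1.0, -0.02, -0.0], [-0.02, 1.0, -0.0], [0.0, -0.0, -1.0]]
contact_force: [0.6, -0.1, -0.5]
finger_gap: 0.0005
grip_force: 0.0
```

>>> arm_command(
  plan=[
    [[0,2,0],[0,0,0],0],
    [[0,2,0],[0,0,0],0],
  ],
)

```text
clock: 15.2
position: [0.6121, -0.0683, 0.0588]
orientation: [[-1.0, -0.018, 0.0], [-0.018, 1.0, -0.003], [-0.0, -0.003, -1.0]]
contact_force: [-0.4, -3.9, 0.4]
finger_gap: 0.0006
grip_force: 1.6
```

>>> arm_command(
  plan=[
    [[0,2,0],[0,0,0],0],
    [[0,2,0],[0,0,0],0],
  ],
)

```text
clock: 15.45
position: [0.612, -0.0628, 0.0588]
orientation: [[-1.0, -0.019, 0.0], [-0.019, 1.0, -0.001], [-0.0, -0.001, -1.0]]
contact_force: [-0.6, -5.5, 0.9]
finger_gap: 0.0007
grip_force: 1.7
```

Run:
```python
from cell import env, imaging
from h import *
s=imaging.read_camera("side"); c=s["color"].astype(int)
m=((c[...,0]>110)&(c[...,1]<60)).astype(np.uint8); m[:170]=0;m[250:]=0;m[:,:310]=0;m[:,380:]=0
n,_,st,ce=cv2.connectedComponentsWithStats(m); print(n-1,ce[1:].round(1).tolist()); print(env.state()["position"],env.state()["contact_force"])
```

```text
5 [[329.4, 192.6], [331.9, 197.3], [335.5, 202.3], [338.8, 207.5], [342.4, 212.8]]
[ 0.61195765 -0.06195128  0.05874746] [-0.94776608 -2.73659555  0.59022572]
```

Contact was at TCP y ≈ −0.0686, and the rack slides at about 4–5 N. I expect home near y ≈ −0.047.

>>> arm_command(
  plan=[
    [[0,1.5,0],[0,0,0],0],
    [[0,1.5,0],[0,0,0],0],
    [[0,1.5,0],[0,0,0],0],
  ],
)

```text
clock: 15.88
position: [0.6119, -0.0572, 0.0587]
orientation: [[-1.0, -0.02, 0.0], [-0.02, 1.0, -0.0], [-0.0, -0.0, -1.0]]
contact_force: [-0.9, -4.5, 1.6]
finger_gap: 0.0007
grip_force: 1.9
```

>>> arm_command(
  plan=[
    [[0,1.5,0],[0,0,0],0],
    [[0,1.5,0],[0,0,0],0],
  ],
)

```text
clock: 16.12
position: [0.6118, -0.0542, 0.0587]
orientation: [[-1.0, -0.02, 0.0], [-0.02, 1.0, -0.0], [-0.0, -0.0, -1.0]]
contact_force: [0.3, -5.0, 1.6]
finger_gap: 0.0005
grip_force: 2.0
```

>>> arm_command(
  plan=[
    [[0,1,0],[0,0,0],0],
    [[0,1,0],[0,0,0],0],
  ],
)

```text
clock: 16.38
position: [0.6118, -0.0522, 0.0587]
orientation: [[-1.0, -0.02, 0.0], [-0.02, 1.0, -0.0], [-0.0, -0.0, -1.0]]
contact_force: [-0.2, -3.8, 1.9]
finger_gap: 0.0003
grip_force: 2.0
```

>>> arm_command(
  plan=[
    [[0,1,0],[0,0,0],0],
  ],
)

```text
clock: 16.5
position: [0.6118, -0.0512, 0.0587]
orientation: [[-1.0, -0.02, 0.0], [-0.02, 1.0, -0.0], [-0.0, -0.0, -1.0]]
contact_force: [-1.3, -4.9, 1.4]
finger_gap: 0.0004
grip_force: 2.0
```

>>> arm_command(
  plan=[
    [[0,1,0],[0,0,0],0],
  ],
)

```text
clock: 16.62
position: [0.6117, -0.0503, 0.0587]
orientation: [[-1.0, -0.02, 0.0], [-0.02, 1.0, -0.0], [-0.0, -0.0, -1.0]]
contact_force: [-0.1, -3.9, 1.3]
finger_gap: 0.0004
grip_force: 2.0
```

>>> arm_command(
  plan=[
    [[0,1,0],[0,0,0],0],
  ],
)

```text
clock: 16.75
position: [0.6117, -0.0493, 0.0587]
orientation: [[-1.0, -0.02, 0.0], [-0.02, 1.0, -0.0], [-0.0, -0.0, -1.0]]
contact_force: [-0.2, -3.3, 1.9]
finger_gap: 0.0005
grip_force: 2.1
```

>>> arm_command(
  plan=[
    [[0,1,0],[0,0,0],0],
  ],
)

```text
clock: 16.88
position: [0.6117, -0.0483, 0.0587]
orientation: [[-1.0, -0.02, 0.0], [-0.02, 1.0, -0.0], [-0.0, -0.0, -1.0]]
contact_force: [1.0, -3.6, 2.1]
finger_gap: 0.0004
grip_force: 2.1
```

>>> arm_command(
  plan=[
    [[0,1,0],[0,0,0],0],
  ],
)

```text
clock: 17.0
position: [0.6117, -0.0472, 0.0587]
orientation: [[-1.0, -0.02, 0.0], [-0.02, 1.0, -0.0], [-0.0, -0.0, -1.0]]
contact_force: [-0.2, -4.0, 2.5]
finger_gap: 0.0008
grip_force: 2.1
```

>>> arm_command(
  plan=[
    [[0,1,0],[0,0,0],0],
  ],
)

```text
clock: 17.12
position: [0.6117, -0.0462, 0.0587]
orientation: [[-1.0, -0.02, 0.0], [-0.02, 1.0, -0.0], [-0.0, -0.0, -1.0]]
contact_force: [-0.2, -4.2, 2.2]
finger_gap: 0.0003
grip_force: 2.1
```

>>> arm_command(
  plan=[
    [[0,1,0],[0,0,0],0],
  ],
)

```text
clock: 17.25
position: [0.6116, -0.0457, 0.0587]
orientation: [[-1.0, -0.02, 0.0], [-0.02, 1.0, -0.001], [-0.0, -0.001, -1.0]]
contact_force: [0.2, -4.7, 1.9]
finger_gap: 0.0001
grip_force: 2.5
```

>>> arm_command(
  plan=[
    [[0,1,0],[0,0,0],0],
  ],
)

```text
clock: 17.38
position: [0.6116, -0.0457, 0.0587]
orientation: [[-1.0, -0.019, 0.0], [-0.019, 1.0, -0.002], [-0.0, -0.002, -1.0]]
contact_force: [0.7, -6.0, 2.0]
finger_gap: 0.0002
grip_force: 2.9
```

Run:
```python
from cell import env, imaging
from h import *
s=imaging.read_camera("side"); o=np.load("s4.npz")["side"]
f=lambda i:cv2.resize(i[175:255,275:345,::-1],None,fx=5.5,fy=5.5,interpolation=2)
cv2.imwrite("pics/s6.png",np.hstack([f(o),f(s["color"])]))
# carriage/lever motion: phase shift of lever patch (hinge bracket region)
a,b=[cv2.cvtColor(i,cv2.COLOR_RGB2GRAY)[215:240,305:330] for i in (o,s["color"])]
big=cv2.cvtColor(s["color"],cv2.COLOR_RGB2GRAY)[205:250,295:340]
r=cv2.matchTemplate(big,a,cv2.TM_CCOEFF_NORMED); print(cv2.minMaxLoc(r),"expect (10,10)")
print(np.round(r[8:13,8:13],3))
```

```text
(-0.4632541239261627, 0.987801730632782, (0, 17), (10, 10)) expect (10,10)
[[0.511 0.68  0.641 0.521 0.408]
 [0.529 0.786 0.855 0.69  0.528]
 [0.548 0.809 0.988 0.822 0.593]
 [0.508 0.712 0.884 0.821 0.579]
 [0.377 0.537 0.678 0.721 0.569]]
```

The motion stopped at −0.0457, which is the hard stop, and the bracket has not moved. I press on to about 9 N, then back away.

>>> arm_command(
  plan=[
    [[0,1,0],[0,0,0],0],
  ],
)

```text
clock: 17.55
position: [0.6116, -0.0456, 0.0587]
orientation: [[-1.0, -0.019, 0.0], [-0.019, 1.0, -0.003], [-0.0, -0.003, -1.0]]
contact_force: [1.0, -6.6, 1.8]
finger_gap: 0.0005
grip_force: 3.3
```

>>> arm_command(
  plan=[
    [[0,0.7,0],[0,0,0],0],
  ],
)

```text
clock: 17.68
position: [0.6116, -0.0456, 0.0587]
orientation: [[-1.0, -0.018, 0.0], [-0.018, 1.0, -0.004], [-0.0, -0.004, -1.0]]
contact_force: [0.0, -8.4, 1.6]
finger_gap: 0.0001
grip_force: 3.4
```

>>> arm_command(
  plan=[
    [[0,-8,0],[0,0,0],0],
    [[0,-11,0],[0,0,0],0],
    [[0,0,-30],[0,0,0],0],
    [[0,0,-45],[0,0,0],0],
    [[55,23,0],[0,0,0],50],
    [[55,23,0],[0,0,0],50],
    [[55,22,0],[0,0,0],50],
    [[0,0,0],[0,0,0],50],
  ],
)

```text
clock: 18.68
position: [0.4387, 0.0056, 0.1329]
orientation: [[-1.0, -0.024, -0.008], [-0.024, 1.0, 0.002], [0.008, 0.002, -1.0]]
contact_force: [-0.1, 0.1, 0.4]
finger_gap: 0.0358
grip_force: 0.0
```

```bash
cat > t.py <<'E'
from cell import env, imaging
from h import *
np.set_printoptions(precision=4,suppress=True)
w=imaging.read_camera("wrist"); st=env.state(); print(st["position"],st["contact_force"],st["finger_gap"])
g=cv2.cvtColor(w["color"],cv2.COLOR_RGB2GRAY).astype(int)
Z=.045
o=pix(w,[.446,.004,Z])[0]; print("pred tread",o)
m=(g<110).astype(np.uint8); x0,y0=int(o[0])-45,int(o[1])-40; sub=m[y0:y0+70,x0:x0+90]
for r in range(0,70,5):
    k=np.flatnonzero(np.diff(sub[r])); print(r+y0,(k+x0).tolist())
E
python3 t.py
```

```text
[0.4432 0.0047 0.1336] [-0.0287  0.2978  0.0402] 0.03989427044950494
pred tread [311.0295 204.9433]
164 []
169 []
174 []
179 []
184 []
189 [295, 326]
194 [295, 326]
199 [295, 326]
204 [294, 326]
209 [295, 326]
214 [295, 326]
219 [294, 326]
224 [295, 326]
229 [297, 323]
```

>>> arm_command(
  plan=[
    [[0,0,0],[0,0,0],50],
    [[0,0,35],[0,0,0],50],
    [[0,0,30],[0,0,0],50],
    [[0,0,25],[0,0,0],50],
    [[0,0,5],[0,0,0],50],
    [[0,0,0],[0,0,0],50],
  ],
)

```text
clock: 19.48
position: [0.4467, 0.0029, 0.0387]
orientation: [[-1.0, -0.019, 0.001], [-0.019, 1.0, 0.0], [-0.001, -0.0, -1.0]]
contact_force: [-0.4, -0.4, -0.1]
finger_gap: 0.05
grip_force: 0.0
```

```bash
python3 t.py
python3 - <<'E'
import sys
sys.path.insert(0,".")
from cell import imaging
import cv2
w=imaging.read_camera("wrist")["color"]; g=cv2.cvtColor(w,cv2.COLOR_RGB2GRAY)
for r in (215,225,232,238,244,250): print(r,g[r,230:400:2].tolist())
E
```

```text
[0.4468 0.003  0.0391] [ 0.4237 -0.9281 -0.0127] 0.04998411992300959
pred tread [315.6223 235.373 ]
195 []
200 []
205 []
210 [292, 337]
215 [291, 339]
220 [291, 339]
225 [291, 339]
230 [291, 338]
235 [291, 338]
240 [291, 338]
245 [291, 338]
250 [291, 338]
255 [292, 338]
260 [292, 338]
215 [164, 165, 165, 165, 164, 164, 164, 162, 160, 167, 171, 167, 163, 169, 172, 170, 170, 167, 163, 163, 168, 172, 169, 163, 166, 169, 172, 173, 172, 169, 169, 76, 65, 66, 67, 67, 67, 67, 67, 68, 67, 68, 67, 67, 68, 69, 68, 68, 69, 69, 69, 70, 70, 69, 66, 165, 168, 174, 177, 176, 174, 172, 174, 175, 174, 172, 172, 171, 167, 167, 167, 166, 168, 170, 170, 170, 173, 176, 172, 170, 172, 174, 173, 171, 169]
225 [168, 168, 167, 164, 165, 164, 164, 165, 167, 165, 161, 164, 167, 168, 166, 165, 168, 167, 168, 168, 166, 166, 171, 171, 167, 167, 165, 162, 162, 165, 168, 76, 62, 64, 65, 64, 65, 64, 65, 65, 65, 66, 66, 66, 66, 66, 66, 67, 67, 68, 67, 68, 68, 68, 64, 163, 164, 167, 170, 174, 173, 172, 171, 169, 167, 166, 167, 167, 167, 167, 167, 168, 171, 169, 170, 175, 174, 171, 170, 168, 169, 170, 172, 170, 171]
23
[... 830 characters left out ...]
9, 89, 89, 88, 93, 68, 56, 57, 99, 165, 168, 167, 166, 169, 166, 167, 172, 171, 167, 166, 165, 164, 100, 58, 59, 60, 60, 61, 61, 60, 61, 61, 62, 61, 61, 61, 62, 62, 62, 63, 62, 62, 63, 62, 61, 80, 168, 167, 167, 168, 171, 174, 174, 170, 170, 170, 167, 57, 58, 58, 88, 89, 90, 90, 90, 91, 90, 90, 91, 91, 91, 91, 91, 100, 172, 169]
250 [87, 87, 87, 87, 87, 87, 88, 88, 87, 87, 88, 88, 99, 57, 53, 55, 55, 73, 169, 169, 167, 166, 167, 165, 165, 164, 163, 166, 167, 167, 170, 101, 56, 59, 58, 59, 59, 59, 59, 60, 60, 59, 60, 60, 60, 60, 59, 60, 61, 61, 61, 61, 61, 59, 80, 169, 168, 166, 163, 159, 158, 159, 160, 165, 168, 164, 56, 56, 56, 56, 79, 89, 89, 89, 89, 89, 89, 89, 89, 90, 90, 89, 90, 90, 90]
```

>>> arm_command(
  plan=[
    [[0,1.2,10],[0,0,0],50],
    [[0,0,10],[0,0,0],50],
    [[0,0,5],[0,0,0],50],
    [[0,0,4],[0,0,0],50],
    [[0,0,0],[0,0,0],50],
  ],
)

```text
clock: 20.2
position: [0.4454, 0.0043, 0.0093]
orientation: [[-1.0, -0.02, -0.001], [-0.02, 1.0, -0.0], [0.001, -0.0, -1.0]]
contact_force: [-0.5, 0.7, -0.1]
finger_gap: 0.05
grip_force: 0.0
```

>>> arm_command(
  plan=[
    [[0,0,0],[0,0,0],36],
    [[0,0,0],[0,0,0],31],
    [[0,0,0],[0,0,0],29],
    [[0,0,0],[0,0,0],27],
    [[0,0,0],[0,0,0],27],
  ],
  squeeze=10,
)

```text
clock: 20.82
position: [0.4456, 0.0043, 0.0097]
orientation: [[-1.0, -0.02, -0.0], [-0.02, 1.0, -0.0], [0.0, -0.0, -1.0]]
contact_force: [0.1, -0.6, -0.1]
finger_gap: 0.0274
grip_force: 0.0
```

>>> arm_command(
  plan=[
    [[0,0,0],[0,0,0],26],
    [[0,0,0],[0,0,0],24],
    [[0,0,0],[0,0,0],20],
    [[0,0,0],[0,0,0],20],
  ],
)

```text
clock: 21.32
position: [0.4456, 0.0044, 0.0097]
orientation: [[-1.0, -0.02, -0.0], [-0.02, 1.0, 0.0], [0.0, 0.0, -1.0]]
contact_force: [0.2, 0.5, 0.1]
finger_gap: 0.0258
grip_force: 10.0
```

The tread is pinched at 25.8 mm with the side force near zero, so the grip is centred. I firm it up and lift along the arc.

>>> arm_command(
  plan=[
    [[0,0,0],[0,0,0],20],
    [[0,0,0],[0,0,0],20],
    [[0,0,-4],[0,0,0],20],
    [[0,0,-4],[0,0,0],20],
    [[0,0,-6],[0,0,0],20],
    [[-1.2,0,-6.5],[0,0,0],20],
    [[-1.2,0,-6.5],[0,0,0],20],
  ],
  squeeze=35,
)

```text
clock: 22.2
position: [0.4479, 0.0044, 0.037]
orientation: [[-1.0, -0.02, -0.0], [-0.02, 1.0, -0.0], [0.0, -0.0, -1.0]]
contact_force: [3.2, 0.8, -10.8]
finger_gap: 0.0256
grip_force: 35.0
```

>>> arm_command(
  plan=[
    [[-2.5,0,-6.3],[0,0,0],20],
    [[-2.5,0,-6.3],[0,0,0],20],
    [[-3.2,0,-6],[0,0,0],20],
    [[-3.2,0,-6],[0,0,0],20],
    [[-4,0,-5.5],[0,0,0],20],
    [[-4,0,-5.5],[0,0,0],20],
  ],
)

```text
clock: 22.95
position: [0.4643, 0.0046, 0.072]
orientation: [[-1.0, -0.02, -0.007], [-0.02, 1.0, -0.0], [0.007, -0.0, -1.0]]
contact_force: [-5.7, 1.6, -8.5]
finger_gap: 0.0254
grip_force: 35.0
```

>>> arm_command(
  plan=[
    [[-4,0,-4.5],[0,0,0],20],
    [[-4,0,-4.5],[0,0,0],20],
  ],
)

```text
clock: 23.2
position: [0.472, 0.0047, 0.0809]
orientation: [[-1.0, -0.02, -0.007], [-0.02, 1.0, -0.0], [0.007, -0.0, -1.0]]
contact_force: [-5.6, 0.4, -7.5]
finger_gap: 0.0255
grip_force: 35.0
```

>>> arm_command(
  plan=[
    [[-1.5,0,-1.5],[0,0,0],20],
    [[-1,0,-1],[0,0,0],20],
  ],
)

```text
clock: 23.45
position: [0.4745, 0.0048, 0.0834]
orientation: [[-1.0, -0.02, -0.007], [-0.02, 1.0, -0.0], [0.007, -0.0, -1.0]]
contact_force: [-5.4, 1.0, -7.1]
finger_gap: 0.0253
grip_force: 35.0
```

>>> arm_command(
  plan=[
    [[-1,0,-1],[0,0,0],20],
    [[-1,0,-1],[0,0,0],20],
  ],
)

```text
clock: 23.7
position: [0.4766, 0.0048, 0.0854]
orientation: [[-1.0, -0.02, -0.007], [-0.02, 1.0, -0.0], [0.007, -0.0, -1.0]]
contact_force: [-5.3, 0.8, -6.5]
finger_gap: 0.0254
grip_force: 35.0
```

>>> arm_command(
  plan=[
    [[-1,0,-1],[0,0,0],20],
    [[-1,0,-1],[0,0,0],20],
  ],
)

```text
clock: 23.95
position: [0.4788, 0.0048, 0.0874]
orientation: [[-1.0, -0.02, -0.006], [-0.02, 1.0, -0.0], [0.006, -0.0, -1.0]]
contact_force: [-4.5, 0.7, -7.4]
finger_gap: 0.0252
grip_force: 35.0
```

>>> arm_command(
  plan=[
    [[-1,0,-1],[0,0,0],20],
    [[-1,0,-1],[0,0,0],20],
  ],
)

```text
clock: 24.2
position: [0.4812, 0.0049, 0.0894]
orientation: [[-1.0, -0.02, -0.006], [-0.02, 1.0, -0.0], [0.006, -0.0, -1.0]]
contact_force: [-5.0, 0.3, -8.2]
finger_gap: 0.025
grip_force: 35.0
```

>>> arm_command(
  plan=[
    [[-1,0,-1],[0,0,0],20],
    [[-1,0,-1],[0,0,0],20],
  ],
)

```text
clock: 24.45
position: [0.4837, 0.0049, 0.0915]
orientation: [[-1.0, -0.02, -0.004], [-0.02, 1.0, -0.0], [0.004, -0.0, -1.0]]
contact_force: [-5.1, 0.2, -8.1]
finger_gap: 0.0251
grip_force: 35.0
```

>>> arm_command(
  plan=[
    [[-1,0,-1],[0,0,0],20],
    [[-1,0,-1],[0,0,0],20],
  ],
)

```text
clock: 24.7
position: [0.4841, 0.0049, 0.092]
orientation: [[-1.0, -0.019, -0.008], [-0.019, 1.0, -0.0], [0.008, -0.0, -1.0]]
contact_force: [-5.6, 1.0, -20.0]
finger_gap: 0.0247
grip_force: 35.0
```

Run:
```python
from cell import env, imaging
from h import *
s=imaging.read_camera("side"); st=env.state(); print(st["position"],st["contact_force"])
cv2.imwrite("pics/s7.png",cv2.resize(s["color"][170:255,262:362,::-1],None,fx=7,fy=7,interpolation=2))
```

```text
[0.48407023 0.00494133 0.09198098] [ -5.03777163   0.91418558 -15.94992735]
```

The hard stop is reached: the force jumped and the motion stopped. I open and retreat straight up.

>>> arm_command(
  plan=[
    [[0,0,0],[0,0,0],30],
    [[0,0,0],[0,0,0],40],
    [[0,0,0],[0,0,0],50],
    [[0,0,0],[0,0,0],50],
    [[0,0,-15],[0,0,0],50],
    [[0,0,-40],[0,0,0],50],
    [[40,0,-40],[0,0,0],50],
    [[0,0,0],[0,0,0],50],
  ],
)

```text
clock: 25.75
position: [0.448, 0.0043, 0.1916]
orientation: [[-1.0, -0.02, 0.006], [-0.02, 1.0, 0.0], [-0.006, 0.0, -1.0]]
contact_force: [0.2, 0.1, -0.0]
finger_gap: 0.0503
grip_force: 0.0
```

Run:
```python
from cell import env, imaging
from h import *
s=imaging.read_camera("side"); t=imaging.read_camera("top"); st=env.state(); print(st["position"],st["contact_force"],st["finger_gap"])
o=np.load("s4.npz")["side"]; o0=cv2.imread("pics/side0.png")[:,:,::-1]
g=lambda i:cv2.cvtColor(np.ascontiguousarray(i),cv2.COLOR_RGB2GRAY)
for nm,(y,x,h,w) in {"carriage -y end":(238,335,20,45),"bracket":(220,312,12,16)}.items():
    r=cv2.matchTemplate(g(s["color"])[y-8:y+h+8,x-8:x+w+8],g(o0)[y:y+h,x:x+w],cv2.TM_CCOEFF_NORMED); print(nm,cv2.minMaxLoc(r)[1::2],np.round(r[7:10,7:10],3).tolist())
f=lambda i,k:cv2.resize(i[:,:,::-1],None,fx=k,fy=k,interpolation=2)
cv2.imwrite("pics/fin.png",np.hstack([f(o0[170:270,265:365],3.9),f(s["color"][170:270,265:365],3.9)]))
```

```text
[0.44844701 0.00438325 0.18920258] [1.08489312 0.2390943  0.3830409 ] 0.04982210346049096
carriage -y end (0.9881622791290283, (8, 8)) [[0.6980000138282776, 0.7670000195503235, 0.7419999837875366], [0.878000020980835, 0.9879999756813049, 0.8980000019073486], [0.7760000228881836, 0.8040000200271606, 0.7289999723434448]]
bracket (0.9964204430580139, (8, 8)) [[0.7350000143051147, 0.859000027179718, 0.640999972820282], [0.781000018119812, 0.9959999918937683, 0.7860000133514404], [0.6420000195503235, 0.8569999933242798, 0.7509999871253967]]
```

View pics/fin.png

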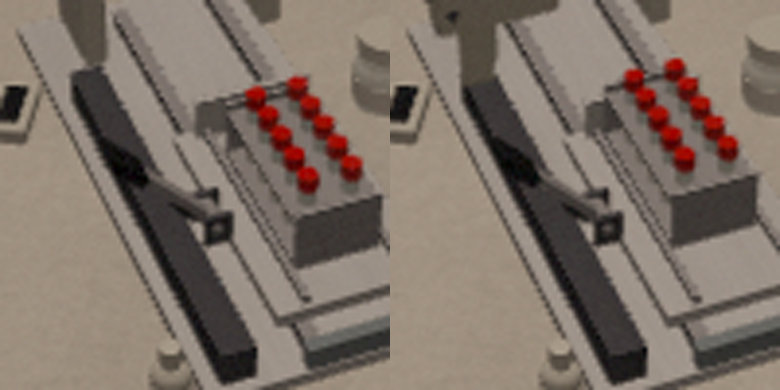

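The before/after pair shows the lever back at its original raised angle (tread at about (125,155) in both halves). The rack is against the end wall and the carriage and bottle are unmoved, so I hand in.

```bash
python3 -c "
from cell import env
print(env.finish_job())"
```

```text
the job is handed in; nothing more can be done
None
```

The job is handed in: the brake was pressed to 19 N, the rack pushed to its hard stop at the end wall (8.4 N), and the lever lifted to its upper stop, with the carriage unmoved in the final camera check; the judging result was not shown.

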